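# Index the wheel to green and lock it with the barrel bolt

## Robot

A 7-joint arm with a two-finger parallel gripper is mounted at the origin on a cart in front of the work surface, level with it; the furniture and walls round the work are solid. World frame = base frame: x ahead of the robot, y to its left, z up, the work surface at z = 0. Lengths are in m, angles in rad, forces in N, time in s.
With the tool pointing down it reaches from about 0.425 to 0.925 m from the base axis. Payload 6.8 kg.
Tool frame: the origin (TCP) lies on the centre line of the jaws, within the pads' length; the fingertips stand 14 mm ahead of it and the grasp point (between the pads) lies 5 mm behind it (bot.finger_overhang is the distance from the TCP to the fingertips, in m); z points along the fingers, y is the line along which they close (so a half turn about z gives the same grasp; the last joint's range is limited). The gripper opens to 85 mm and grips with 20 to 120 N. Pads are 22 mm wide; open, the fingers measure 114 mm over their backs; the gripper's body (76 mm by 85 mm) begins 54 mm behind the grasp point. The pads swing forward as they close: fully open they stand 13 mm farther back than shut.
Start: joints at [1.057, 0.477, 0.022, 1.555, -0.011, 1.109, -0.083], TCP at [0.266, -0.62, 0.245] pointing down, gripper open.
Joint ranges: [-2.96, 2.96], [-0.34, 2.1], [-1.41, 1.46], [0.24, 2.44], [-1.37, 4.51], [0.17, 1.92], [-2.96, 2.96]. Speed limits (rad/s): [2.39, 2.39, 3.14, 3.14, 3.14, 3.14, 3.14].

## Interface

Orientations are given as a unit quaternion [w, x, y, z].
In Python, from station import bot gives the robot as it stands.
- The arm moves only by the shell command python3 -m inch 'ROWS' [OPENING] [FORCE]. ROWS is JSON, a list of rows, each a list of 4 numbers: the shift along the tool's x, y, z in m, then the turn about the tool's z in degrees. A call has 1 to 12 rows; each row shifts and turns the commanded pose from where the row before left it, along the tool's axes as they then stand; what a row does not reach is not made up. A row lasts 1/10 s, in which the tool goes at most 50 mm and 8.59 degrees, less where a joint would pass 70% of its speed; a pose out of reach is approached as far as the arm can. A call is refused whole if a number of a shift passes 0.05 or a number of a turn 8.59, either way. A call with a gripper value outside its range is refused whole. OPENING is the finger opening in m, from 0 to 0.0854, set as the call begins (- or left out, the last holds). The fingers move at their own pace and stop on an object; FORCE is the grip in N (left out, the last holds). Time passes only in rows, so rows that do not move let the fingers close. It gives the time, the measured TCP pose, the force, the opening and the grip force at its end, in the units of the state.
- bot.get_obs(): the state, without advancing time (a new reading comes with each control period).
- bot.read_camera(name): name is "scene" or "side" or "wrist"; returns a dict with "color" (384x512x3 uint8, red, green, blue), "mtx" (3x3 intrinsics, pixels), "world_from_camera" (4x4, takes a point from camera to world coordinates); the wrist camera has in their place "hand_eye" (4x4, takes a point from camera to tool coordinates, whose origin is the TCP and whose axes are the flange's). Camera axes: x right, y up, looking along -z (the intrinsics and any distortion apply to the point x, -y, -z); pixel columns grow to the right and rows downward; lengths in m; the calibration is good to about 2 mm. A picture is of the moment at which its call begins: read the wrist's pose just before it. There is no depth.
- bot.hand_in(): hands the job in; it is judged then, once.
The state is a dict: "t": time; "q": joint angles; "joint_vel": joint speeds; "joint_torque": joint torques, N m; "eef_pos": TCP position; "tool_rot": TCP orientation; "contact_force": force on the tool from outside, world axes, zero at the start; "torque": the same for the moment, N m; "gripper_width": opening from 0.0 (shut) to 1.0 (fully open); "grasp_force": force on a finger pad.
Only numpy, scipy, OpenCV 4.12 (cv2) and the standard library are available. Lean on these libraries where they do the work, as an engineer would, in place of code of your own. Each camera call takes 0.05 s, during which the arm holds its last target. There are 200 camera calls.

## Task

On the indexing stand, turn the black wheel by its upright steel crank post until the green mark shows in the small window frame. Then lift the red-knobbed bolt handle out of its notch, slide the bolt to the wheel so that it goes in between two bosses, and let the handle drop fully into the lock notch of the brass keeper, whose place along the slide you must feel or look for. Leave the tape roll and the dark case where they lie.

Things in the scene. Friction and masses are not known exactly. Their poses are not given: they have to be found in the camera images.
- stand: Indexing stand, fixed: aluminium base 140 x 276 x 12 mm. Origin at bench level under the bolt's line; x away from the robot, y left along the bolt, z up. The steel bolt (14 mm rod, round tip) lies along y above x = 0 at height 58 mm in two blue guides (y 12 to 24 and 104 to 118 mm, 76 mm high). Wheel axis upright at x = 0, y = -80 mm. Nothing is higher than 119 mm
- window (a point): Centre of the window (28 x 28 mm clear) in the dark steel frame over the wheel's far rim, at x = 50, y = -80 mm in the stand's frame; top face of the frame, 77 mm above the bench. Frame 38 mm wide, borne by a post at the far side
- wheel (a joint): Angle of the black index wheel (132 mm disc; six grey 32 mm bosses at radius 50 mm, 68 mm above the bench, five with colour marks of 21 mm). 0 = green centred in the window; positive = counter-clockwise from above; starts at 0.7 to 2.2, stops at -0.6 and 2.4. Friction 0.05 N m (1 N at the crank). The bolt's round tip, entering between bosses, centres it from within 0.2 rad
- crank (a point): Steel crank post, upright, 14 mm diameter, top 118 mm above the bench, on the boss opposite the green mark, 50 mm from the wheel's axis; this point is on its axis, 106 mm above the bench. At wheel angle 0 it is at x = -50, y = -80 mm in the stand's frame
- green_mark (a point): Centre of the green mark on its boss, 69 mm above the bench, 50 mm from the wheel's axis
- open_notch (a point): Open notch at ledge height (72 mm), x = -30, y = 88 mm in the stand's frame. Notched plate, x = -34 to -27 mm, along the bolt's near side; notches 14 mm wide, 22 deep. Its steel half has this notch, its brass half (keeper) the lock notch, whose centre lies at y = 35 to 51 mm: adjusted differently each time and not reported; the 10 mm handle rod has 2 mm play in it
- bolt (a joint): Travel of the bolt towards the wheel (the stand's -y), m: about 0 at the start (handle in the open notch), stops at -0.004 and 0.056. Friction 0.6 N once the handle is above the ledge. The handle's y in the stand's frame is 88 mm minus the travel. Lock notch at a travel of 0.037 to 0.053. The tip reaches the bosses after about 14 mm
- handle (a joint): Angle of the handle about the bolt, rad: 0 = level towards the robot, fully down in a notch; positive = knob lifted; stop at 1.3. Lying on the ledge between the notches it reads about 0.58; above 0.65 it clears it. Its weight and a weak spring (2 to 3 N at the knob) push it down from any angle, so it falls into a notch when let loose and slid over it
- knob (a point): Centre of the red ball knob (28 mm diameter) at the end of the handle (rod 10 mm thick), 62 mm from the bolt's axis; at handle angle 0 it is 58 mm above the bench and 62 mm on the robot's side of the bolt
- tape: Roll of masking tape, 98 mm wide, 25 mm high, loose bystander lying near right of the stand; origin under its centre
- case: Dark instrument case 60 x 85 x 26 mm, loose bystander behind the stand; origin under its centre

How it is judged:
By the outcome, as a careful person would: the job done as asked, in the order asked, and still so for the second after the job is handed in, with the robot touching nothing.
It also fails if it takes over 45 s, if anything falls off the work surface, if the arm or the gripper's body presses on something with over 40 N, if the wrist force passes 120 N, or if a joint passes its speed limit or range.

## Working session

There is one attempt and no reset: what is moved stays moved. The work goes in short steps, Python scripts to look and compute and a shell command to move; the robot and the scene stay as the last step left them, time stands still between calls to the robot, and variables do not carry over. Pictures are saved under pics/ and viewed, at most 10 in all, crops included, and the job is handed in when it is done.

```bash
mkdir -p pics; ls; python3 - <<'E'
from station import bot
import cv2,numpy as np
np.set_printoptions(precision=4,suppress=True)
o=bot.get_obs();print({k:o[k] for k in('t','eef_pos','tool_rot','gripper_width')},bot.finger_overhang)
ims=[]
for n in("scene","side"):
    c=bot.read_camera(n);print(n,c['mtx'],c['world_from_camera'],[k for k in c]);cv2.imwrite(f'pics/{n}0.png',c['color'][:,:,::-1])
    np.savez(f'{n}0.npz',**{k:c[k] for k in('color','mtx','world_from_camera')})
    ims.append(c['color'][:,:,::-1])
E
```

```text
pics
{'t': 0.0, 'eef_pos': array([ 0.2662, -0.6197,  0.2443]), 'tool_rot': array([-0.0009,  0.9795,  0.2015, -0.0002]), 'gripper_width': 0.9978872552167432} 0.014
scene [[439.6274   0.     243.6254]
 [  0.     439.6274 194.1122]
 [  0.       0.       1.    ]] [[-0.4772  0.6649 -0.5746 -0.2026]
 [-0.8786 -0.3474  0.3277  0.3649]
 [ 0.0183  0.6612  0.75    1.0988]
 [ 0.      0.      0.      1.    ]] ['color', 'mtx', 'world_from_camera']
side [[384.181    0.     249.2022]
 [  0.     384.181  195.5598]
 [  0.       0.       1.    ]] [[-0.9232  0.2581 -0.2847  0.2738]
 [-0.3843 -0.6143  0.6892  0.5935]
 [ 0.003   0.7457  0.6663  0.7429]
 [ 0.      0.      0.      1.    ]] ['color', 'mtx', 'world_from_camera']
```

View pics/scene0.png

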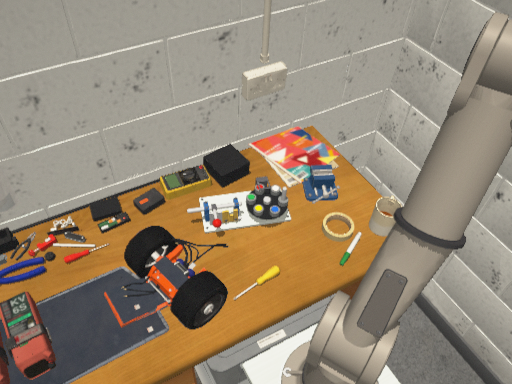

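View pics/side0.png

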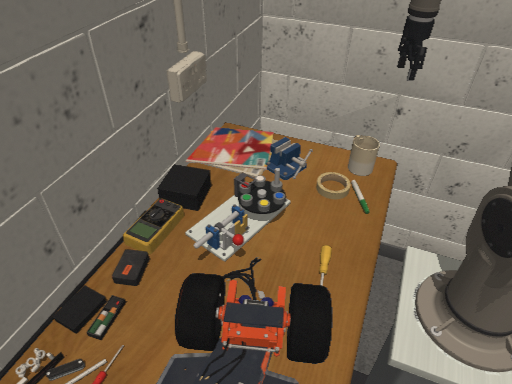

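The stand is at about (245,210) in scene and (240,215) in side, with the red knob at (217,223) and (238,240). I'll enlarge both.

```bash
cat > h.py <<'E'
import numpy as np,cv2
def ray(c,p):
    d=np.linalg.inv(c['mtx'])@[p[0],p[1],1.]; d=np.array([d[0],-d[1],-d[2]])
    T=c['world_from_camera']; return T[:3,3],T[:3,:3]@d
def onz(c,p,z):
    o,d=ray(c,p); return o+d*(z-o[2])/d[2]
def proj(c,P,T=None):
    T=c['world_from_camera'] if T is None else T
    q=T[:3,:3].T@(np.array(P)-T[:3,3]); u=c['mtx']@[q[0],-q[1],-q[2]]; return u[:2]/u[2]
def two(c1,p1,c2,p2):
    o,d=ray(c1,p1);a,b=ray(c2,p2);s=np.linalg.lstsq(np.c_[d,-b],a-o,rcond=None)[0]
    x,y=o+d*s[0],a+b*s[1];return (x+y)/2,np.linalg.norm(x-y)
def load(n): return dict(np.load(n+'.npz'))
E
python3 - <<'E'
from h import *
a=load('scene0')['color'][170:245,180:300,::-1];b=load('side0')['color'][165:258,180:300,::-1]
f=lambda i:cv2.resize(i,None,fx=5,fy=5,interpolation=cv2.INTER_CUBIC)
cv2.imwrite('pics/a.png',np.vstack([cv2.resize(a,None,fx=3.5,fy=3.5,interpolation=2),cv2.resize(b,None,fx=3.5,fy=3.5,interpolation=2)]))
E
```

```text
(no output)
```

View pics/a.png

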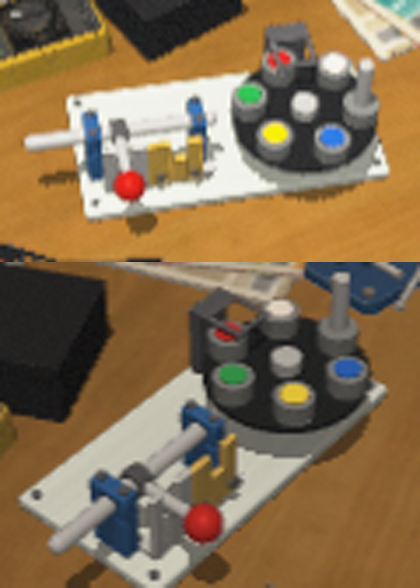

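Crops: scene shows green at (249,95), yellow (274,132), blue (331,137), red in the window, crank at right (365,85), knob (130,185), lock notch in brass at (180,165). The wheel is about +1 rad from zero.

```bash
python3 - <<'E'
from h import *
np.set_printoptions(precision=4,suppress=True)
S,D=load('scene0'),load('side0')
R={'g':(45,80),'y':(22,33),'b':(100,125),'r':(0,6)}
def cen(c,k,box):
    x0,x1,y0,y1=box
    h=cv2.cvtColor(np.ascontiguousarray(c['color']),cv2.COLOR_RGB2HSV)[y0:y1,x0:x1].astype(int)
    lo,hi=R[k]; m=((h[...,0]>=lo)&(h[...,0]<=hi)&(h[...,1]>140)&(h[...,2]>90)).astype(np.uint8)
    n,l,s,ce=cv2.connectedComponentsWithStats(m); i=1+np.argmax(s[1:,4]); return ce[i]+[x0,y0],s[i,4]
sb={'g':(245,258,190,204),'y':(250,266,200,216),'b':(266,284,200,218),'r':(205,228,215,232)}
db={'g':(238,255,190,205),'y':(256,272,194,212),'b':(270,288,186,202),'r':(225,246,230,250)}
for k in 'gybr':
    p,a=cen(S,k,sb[k]);q,b=cen(D,k,db[k]); z=.069 if k!='r' else .058
    print(k,p,a,q,b,'two',*two(S,p,D,q),'plane',onz(S,p,z)[:2],onz(D,q,z)[:2])
for n,(u,v) in {'FL':(68,97),'NL':(90,217),'NR':(387,177)}.items(): print(n,onz(S,(180+u/3.5,170+v/3.5),.012)[:2])
for n,(u,v) in {'FL':(20,497),'NR':(386,385)}.items(): print(n,onz(D,(180+u/3.5,165+(v-262)/3.5),.012)[:2])
# crank top, z=.118
print('crank',onz(S,(180+366/3.5,170+62/3.5),.118),onz(D,(180+341/3.5,165+(277-262)/3.5),.118))
E
```

```text
g [250.619  196.5714] 21 [246.1071 196.8214] 28 two [ 0.57   -0.1012  0.0644] 0.0013136134587315123 plane [ 0.5673 -0.0996] [ 0.5674 -0.0958]
y [258.1034 207.7241] 29 [263.6316 202.2632] 38 two [ 0.5198 -0.0994  0.0645] 0.0014862093268922449 plane [ 0.5174 -0.0979] [ 0.5175 -0.094 ]
b [274.5    208.8333] 24 [279. 195.] 31 two [ 0.4922 -0.1412  0.0651] 0.0017029567428140054 plane [ 0.4905 -0.1399] [ 0.4902 -0.1361]
r [216.5893 222.5179] 56 [237.5652 239.163 ] 92 two [0.5348 0.0347 0.0537] 0.002050162933163443 plane [0.5329 0.0354] [0.5323 0.0392]
FL [0.6831 0.0253]
NL [0.548  0.0664]
NR [ 0.4645 -0.1879]
FL [0.6827 0.0316]
NR [ 0.4719 -0.1895]
crank [ 0.5142 -0.1857  0.118 ] [ 0.5121 -0.1781  0.118 ]
```

Measurements agree: wheel centre (0.540,-0.140), stand yaw ≈ -0.307 rad, and hexagon geometry consistent with the crank (0.513,-0.182). Wheel ≈ +1.30. First I'll turn the tool and move over the crank.

```bash
cat >> h.py <<'E'
from scipy.spatial.transform import Rotation as Ro
np.set_printoptions(precision=4,suppress=True)
TH=-0.307; C=np.array([.5403,-.1397])
def stand(x,y): # stand frame -> world xy
    c,s=np.cos(TH),np.sin(TH); R=np.array([[c,-s],[s,c]]); return C+R@[x,y+.08]
def tool(o):
    return Ro.from_quat(np.array(o['tool_rot'])[[1,2,3,0]]).as_matrix()
def go(o,P,yaw):
    R=tool(o); y=np.arctan2(R[1,0],R[0,0]); c,s=np.cos(yaw),np.sin(yaw)
    d=np.array(P)-o['eef_pos']; print('t',o['t'],'pos',o['eef_pos'],'yaw',round(y,3),'F',np.array(o['contact_force']))
    print('turn deg',np.degrees(y-yaw),'then shift x,y,z',d[0]*c+d[1]*s,d[0]*s-d[1]*c,-d[2])
E
python3 - <<'E'
from h import *; from station import bot
o=bot.get_obs();go(o,[.513,-.182,.18],.998); print(o['q'])
E
```

```text
t 0.1 pos [ 0.2662 -0.6197  0.2444] yaw 0.406 F [ 0.0551 -0.0484 -0.2592]
turn deg -33.92771514167668 then shift x,y,z 0.5015828002913547 -0.029853401981946526 0.06440997290718503
[ 1.0569  0.4777  0.0224  1.5563 -0.0115  1.1093 -0.0831]
```

```bash
python3 -m inch '[[0,0,0,-8.5],[0,0,0,-8.5],[0,0,0,-8.5],[0,0,0,-8.5],[0.04,-0.003,0,0],[0.04,-0.003,0,0],[0.04,-0.003,0,0],[0.04,-0.003,0,0],[0.04,-0.003,0,0],[0.04,-0.003,0,0]]' 0.05 20; python3 -m inch '[[0.04,-0.003,0,0],[0.04,-0.003,0,0],[0.04,-0.003,0,0],[0.04,-0.003,0,0],[0.04,0,0,0],[0,0,0,0],[0,0,0,0]]'
python3 - <<'E'
from h import *; from station import bot
o=bot.get_obs();go(o,[.513,-.182,.18],.998); print(o['q'])
w=bot.read_camera('wrist'); print(w['hand_eye'],w['mtx'],[k for k in w])
np.savez('w0.npz',p=o['eef_pos'],R=tool(o),**w); cv2.imwrite('pics/w0.png',w['color'][:,:,::-1])
E
```

```text
t: 1.1
eef_pos: [0.3815, -0.4069, 0.245]
tool_rot: [-0.0, 0.878, 0.479, -0.0]
contact_force: [0.9, 0.1, 0.3]
gripper_width: 0.588
grasp_force: 0.0
t: 1.8
eef_pos: [0.4794, -0.2331, 0.245]
tool_rot: [-0.0, 0.877, 0.48, -0.0]
contact_force: [-0.4, -0.2, 0.1]
gripper_width: 0.583
grasp_force: 0.0
t 1.8 pos [ 0.4794 -0.2331  0.245 ] yaw 1.002 F [-0.4218 -0.2117  0.0689]
turn deg 0.20712709337903792 then shift x,y,z 0.061155379395078494 0.0005348165294814626 0.06501233616548838
[ 0.5934  0.2637 -0.306   1.8774  0.0926  1.0148 -0.3208]
[[ 0.0001  0.9476  0.3196  0.0846]
 [ 1.      0.0003 -0.001  -0.0015]
 [-0.001   0.3196 -0.9476 -0.1271]
 [ 0.      0.      0.      1.    ]] [[305.602    0.     263.1916]
 [  0.     305.602  188.0789]
 [  0.       0.       1.    ]] ['color', 'mtx', 'hand_eye']
```

View pics/w0.png

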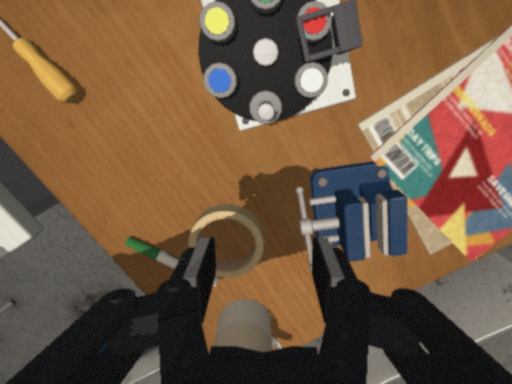

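Wrist view: crank top at about (265,112), hub (265,51), yellow (217,21), blue (220,80), white (311,79), red (316,22) partly in the window. I'll check positions from this view.

```bash
cat >> h.py <<'E'
def wcam(w,p,R):
    T=np.eye(4);T[:3,:3]=R;T[:3,3]=p; return dict(mtx=w['mtx'],world_from_camera=T@w['hand_eye'])
E
python3 - <<'E'
from h import *
w=load('w0'); c=wcam(w,w['p'],w['R'])
for n,p,z in[('y',(217,21),.069),('b',(220,80),.069),('w',(311,79),.069),('hub',(265,51),.07),('crank',(265,112),.118)]: print(n,onz(c,p,z)[:2])
print(stand(50,-80) if 0 else stand(.05,-.08))
E
```

```text
y [ 0.5184 -0.094 ]
b [ 0.4922 -0.1356]
w [ 0.5644 -0.1807]
hub [ 0.541  -0.1374]
crank [ 0.5139 -0.1793]
[ 0.588  -0.1548]
```

```bash
sed -i 's/C=np.array.*/C=np.array([.5405,-.1385])/' h.py; python3 -m inch '[[0.032,0,0,0],[0.031,0,0,0],[0,0,0.04,0],[0,0,0.04,0],[0,0,0.03,0],[0,0,0.02,0],[0,0,0.016,0],[0,0,0,0]]' 0.05 20; python3 -m inch '[[0,0,0,0],[0,0,0,0],[0,0,0,0],[0,0,0,0],[0,0,0,0]]' 0 20
```

```text
t: 2.65
eef_pos: [0.5108, -0.1825, 0.097]
tool_rot: [-0.001, 0.878, 0.478, -0.002]
contact_force: [0.1, 0.5, -0.0]
gripper_width: 0.584
grasp_force: 0.0
t: 3.15
eef_pos: [0.514, -0.1817, 0.1004]
tool_rot: [0.001, 0.878, 0.479, 0.0]
contact_force: [-1.5, -1.0, 6.4]
gripper_width: 0.154
grasp_force: 21.3
```

```bash
python3 -m inch '[[0.0004,-0.0065,0,7.5],[0.0004,-0.0065,0,7.5],[0.0004,-0.0065,0,7.5],[0.0004,-0.0065,0,7.5],[0.0004,-0.0065,0,7.5],[0.0004,-0.0065,0,7.5],[0.0004,-0.0065,0,7.5],[0.0004,-0.0065,0,7.5],[0.0004,-0.0065,0,7.5],[0.0004,-0.0065,0,7.5],[0,0,0,0],[0,0,0,0]]'
python3 - <<'E'
from h import *; from station import bot
o=bot.get_obs();go(o,[*stand(-.05,-.08),.1],TH)
w=bot.read_camera('wrist')
c=wcam(w,o['eef_pos'],tool(o)); np.savez('w1.npz',p=o['eef_pos'],R=tool(o),**w)
print('window px',proj(c,[*stand(.05,-.08),.077]),'mark',proj(c,[*stand(.05,-.08),.069]))
a=w['color'][:,:,::-1]
b=bot.read_camera('scene')['color'][170:245,180:300,::-1]
cv2.imwrite('pics/w1.png',np.vstack([a,cv2.resize(b,(320,200),interpolation=2)[:, :].copy() if 0 else np.pad(cv2.resize(b,(320,200),interpolation=2),((0,0),(0,192),(0,0)))]))
E
```

```text
t: 4.35
eef_pos: [0.4938, -0.1241, 0.1004]
tool_rot: [0.0, 0.988, -0.154, 0.001]
contact_force: [0.0, -1.4, 5.8]
gripper_width: 0.153
grasp_force: 21.3
t 4.35 pos [ 0.4938 -0.1241  0.1004] yaw -0.31 F [ 0.0044 -1.4139  5.7795]
turn deg -0.1659081273315811 then shift x,y,z -0.0011438132755580265 -0.0004070198866521845 0.00040995969008818245
window px [267.5083  44.5034] mark [267.2824  46.6878]
```

View pics/w1.png

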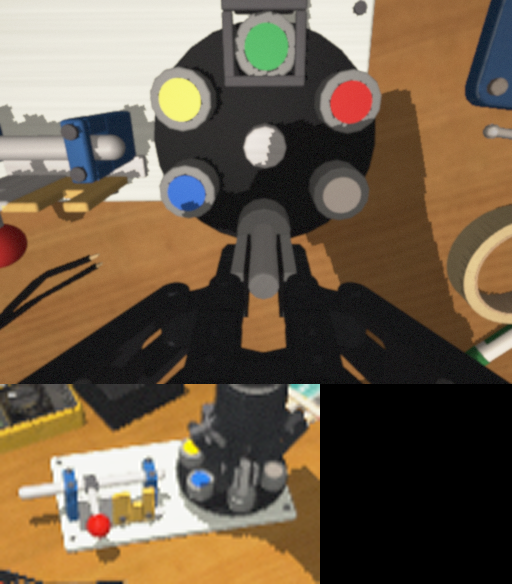

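Green is centred in the window (266,46), matching the predicted (267,46). Brass keeper is at left. Release, rise and move over the keeper.

```bash
python3 -m inch '[[0,0,0,0],[0,0,0,0],[0,0,0,0],[0,0,-0.03,0],[0,0,-0.04,0],[0,0,-0.04,0],[-0.01,-0.04,0,0],[0,-0.04,0,0],[0,-0.04,0,0],[0,0,0,0],[0,0,0,0]]' 0.06
python3 - <<'E'
from h import *; from station import bot
o=bot.get_obs();go(o,[*stand(-.062,.088),.063],TH)
w=bot.read_camera('wrist')
c=wcam(w,o['eef_pos'],tool(o)); np.savez('w2.npz',p=o['eef_pos'],R=tool(o),**w)
for y in(.088,.051,.043,.035,.024,.012): print(y,proj(c,[*stand(-.0305,y),.072]))
print('knob',proj(c,[*stand(-.062,.088),.058]),'win',proj(c,[*stand(.05,-.08),.077]))
cv2.imwrite('pics/w2.png',w['color'][:,:,::-1])
E
```

```text
t: 5.55
eef_pos: [0.5195, -0.0058, 0.209]
tool_rot: [0.0, 0.988, -0.153, -0.0]
contact_force: [-0.0, -0.8, -0.1]
gripper_width: 0.698
grasp_force: 0.0
t 5.55 pos [ 0.5195 -0.0058  0.209 ] yaw -0.307 F [-0.009  -0.7796 -0.1304]
turn deg -0.020777878629851438 then shift x,y,z -0.0018850020500367042 -0.047806240200429034 0.14600605109635567
0.088 [211.367  147.8367]
0.051 [253.7581 147.8211]
0.043 [262.9234 147.8177]
0.035 [272.0885 147.8143]
0.024 [284.6904 147.8096]
0.012 [298.4376 147.8046]
knob [215.5397 177.8107] win [421.9134  45.9929]
```

View pics/w2.png

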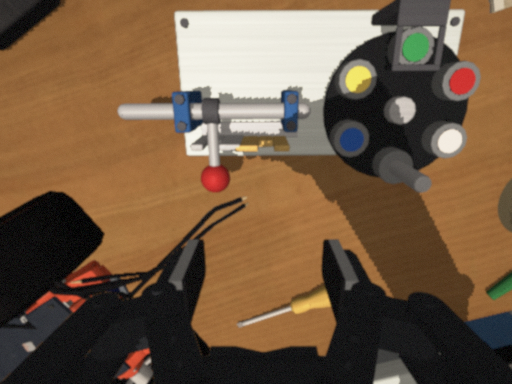

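Knob at (215,179) as predicted; green still framed at (416,47). Enlarging the keeper.

```bash
python3 - <<'E'
from h import *
w=load('w2');cv2.imwrite('pics/k.png',cv2.resize(w['color'][120:170,195:305,::-1],None,fx=7,fy=7,interpolation=2))
E
```

```text
(no output)
```

View pics/k.png

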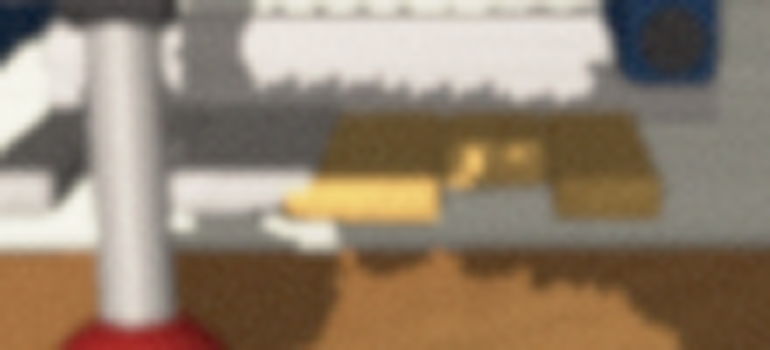

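The lock notch's top edges are at px 258.0 and 274.2 (16 px ≈ 14 mm, right). Its centre is at y ≈ 0.040, so the bolt must travel about 48 mm. Now grip the knob.

```bash
python3 -m inch '[[-0.002,-0.024,0.02,0],[0,-0.024,0.03,0],[0,0,0.04,0],[0,0,0.03,0],[0,0,0.02,0],[0,0,0.014,0],[0,0,0,0]]' 0.06 25; python3 -m inch '[[0,0,0,0],[0,0,0,0],[0,0,0,0],[0,0,0,0],[0,0,0,0]]' 0 25
python3 - <<'E'
from h import *; from station import bot
o=bot.get_obs();go(o,[*stand(-.062,.088),.053],TH)
E
```

```text
t: 6.3
eef_pos: [0.5311, 0.0382, 0.0537]
tool_rot: [0.001, 0.988, -0.155, -0.002]
contact_force: [0.1, -0.6, -0.0]
gripper_width: 0.704
grasp_force: 0.0
t: 6.8
eef_pos: [0.5334, 0.0397, 0.0563]
tool_rot: [-0.0, 0.988, -0.154, 0.001]
contact_force: [0.6, -0.5, 6.2]
gripper_width: 0.306
grasp_force: 24.6
t 6.8 pos [0.5334 0.0397 0.0563] yaw -0.31 F [ 0.5935 -0.4522  6.1519]
turn deg -0.1702350739030309 then shift x,y,z -0.0013958900275441116 -0.00025998038990923336 0.0033029273849148263
```

```bash
python3 -m inch '[[0.0005,0,-0.006,0],[0.0007,0,-0.006,0],[0.0015,0,-0.006,0],[0.002,0,-0.006,0],[0.003,0,-0.0055,0],[0.003,0,-0.0055,0],[0.004,0,-0.005,0],[0.004,0,-0.0045,0],[0,0,0,0],[0,0,0,0]]' 0 40
python3 - <<'E'
from h import *; from station import bot
o=bot.get_obs();go(o,[*stand(-.043,.040),.1],TH);print(o['gripper_width'],o['grasp_force'])
E
```

```text
t: 7.8
eef_pos: [0.55, 0.0339, 0.0997]
tool_rot: [0.0, 0.988, -0.154, -0.0]
contact_force: [-0.4, -0.0, -4.7]
gripper_width: 0.294
grasp_force: 39.7
t 7.8 pos [0.55   0.0339 0.0997] yaw -0.31 F [-0.3819 -0.0138 -4.7292]
turn deg -0.17861364382048694 then shift x,y,z 4.136884169620575e-05 0.0472127110810469 -0.00029555461022581775
0.29375496856526884 39.708555936813354
```

```bash
python3 -m inch '[[0,0.006,0,0],[0,0.006,0,0],[0,0.006,0,0],[0,0.006,0,0],[0,0.006,0,0],[0,0.006,0,0],[0,0.006,0,0],[0,0.0055,0,0],[0,0,0,0],[0,0,0,0]]'
python3 - <<'E'
from h import *; from station import bot
o=bot.get_obs();go(o,[*stand(-.043,.040),.1],TH);print(o['gripper_width'],o['grasp_force'])
w=bot.read_camera('wrist'); c=wcam(w,o['eef_pos'],tool(o)); np.savez('w3.npz',p=o['eef_pos'],R=tool(o),**w)
print('win',proj(c,[*stand(.05,-.08),.077]))
cv2.imwrite('pics/w3.png',w['color'][:,:,::-1])
E
```

```text
t: 8.8
eef_pos: [0.5358, -0.0117, 0.0998]
tool_rot: [0.0, 0.988, -0.155, 0.0]
contact_force: [0.4, 0.0, -6.2]
gripper_width: 0.299
grasp_force: 39.6
t 8.8 pos [ 0.5358 -0.0117  0.0998] yaw -0.31 F [ 0.3573  0.0351 -6.1895]
turn deg -0.19383984399893295 then shift x,y,z -0.0001751752691918807 -0.0005524512769469608 -0.0001917140249818039
0.2994123719090755 39.63605046272278
win [532.1596  57.8011]
```

View pics/w3.png

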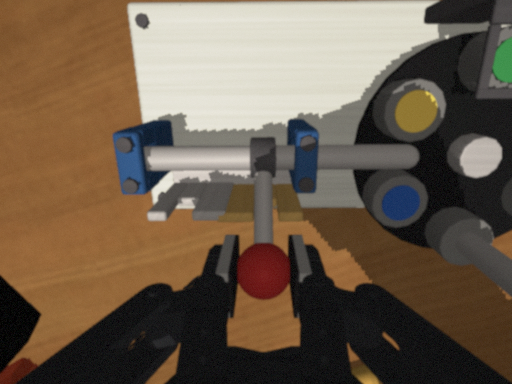

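Bolt is between yellow and blue bosses (tip at (415,157)), rod (263,215) over the keeper. Lower along the arc, feeling for the ledge.

```bash
python3 -m inch '[[-0.004,0,0.0045,0],[-0.004,0,0.005,0],[-0.003,0,0.0055,0],[-0.003,0,0.0055,0],[-0.002,0,0.006,0],[0,0,0,0]]'
python3 - <<'E'
from h import *; from station import bot
o=bot.get_obs();go(o,[*stand(-.055,.040),.08],TH);print(o['gripper_width'],o['grasp_force'])
E
```

```text
t: 9.45
eef_pos: [0.5193, -0.0058, 0.0723]
tool_rot: [0.0, 0.988, -0.154, -0.001]
contact_force: [-2.5, 0.0, -0.3]
gripper_width: 0.299
grasp_force: 39.7
t 9.45 pos [ 0.5193 -0.0058  0.0723] yaw -0.309 F [-2.5189  0.0404 -0.2771]
turn deg -0.10116080052442489 then shift x,y,z 0.005339148825824921 4.8084383526044144e-05 -0.007665309342917662
0.2993190752270026 39.677587151527405
```

It has gone well below ledge level without resistance, so it is in the notch. Lower the rest and let go.

```bash
python3 -m inch '[[-0.0015,0,0.006,0],[-0.0007,0,0.006,0],[-0.0005,0,0.004,0],[0,0,0,0],[0,0,0,0]]'; python3 -m inch '[[0,0,0,0],[0,0,0,0],[0,0,0,0],[0,0,0,0],[0,0,-0.03,0],[0,0,-0.04,0],[0,0,-0.04,0],[-0.03,0,-0.04,0],[0,0,0,0],[0,0,0,0]]' 0.06
python3 - <<'E'
from h import *; from station import bot
o=bot.get_obs();go(o,[*stand(-.055,.040),.08],TH)
w=bot.read_camera('wrist'); c=wcam(w,o['eef_pos'],tool(o))
print('knob level',proj(c,[*stand(-.062,.040),.058]),'raised .58',proj(c,[*stand(-.052,.040),.092]),'win',proj(c,[*stand(.05,-.08),.077]))
b=bot.read_camera('side')['color'][165:258,180:300,::-1]
cv2.imwrite('pics/w4.png',np.hstack([w['color'][60:360,60:,::-1],cv2.resize(b,(348,270),interpolation=2)[:, :] if 0 else np.pad(cv2.resize(b,(348,270),interpolation=2),((0,30),(0,0),(0,0)))]))
E
```

```text
t: 9.95
eef_pos: [0.5187, -0.0056, 0.0583]
tool_rot: [-0.0, 0.988, -0.155, 0.001]
contact_force: [-4.6, -0.3, 14.2]
gripper_width: 0.297
grasp_force: 43.1
t: 10.95
eef_pos: [0.4896, 0.0037, 0.2081]
tool_rot: [-0.0, 0.988, -0.154, 0.001]
contact_force: [0.2, -0.0, 0.3]
gripper_width: 0.702
grasp_force: 0.0
t 10.95 pos [0.4896 0.0037 0.2081] yaw -0.309 F [ 0.2466 -0.036   0.2801]
turn deg -0.13277098413969435 then shift x,y,z 0.036514088977457344 0.00019990543004828193 0.12805313509868171
knob level [266.3332 145.5946] raised .58 [266.7292 141.03  ] win [429.1948  -0.5108]
```

View pics/w4.png

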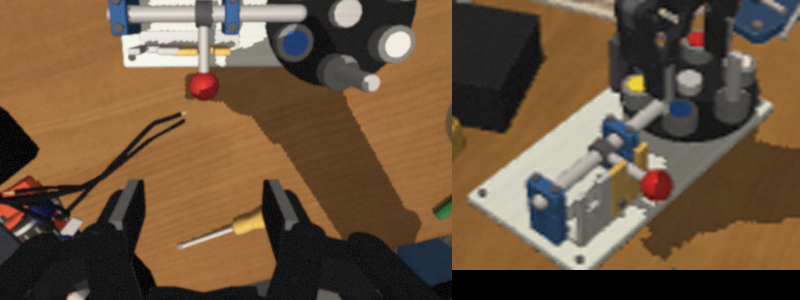

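The handle seems level (knob at (264,146), predicted (266,146)). Back off and verify the height numerically, along with the green mark.

```bash
python3 -m inch '[[-0.02,0.03,-0.04,0],[-0.02,0.04,-0.04,0],[-0.02,0.04,-0.03,0],[0,0.04,0,0],[0,0,0,0],[0,0,0,0]]' 
python3 - <<'E'
from h import *; from station import bot
cs={n:bot.read_camera(n) for n in('scene','side')}
def cen(c,lo,hi,z,box):
    h=cv2.cvtColor(np.ascontiguousarray(c['color']),cv2.COLOR_RGB2HSV).astype(int)
    m=((h[...,0]>=lo)&(h[...,0]<=hi)&(h[...,1]>140)&(h[...,2]>80)).astype(np.uint8)
    k=np.zeros_like(m);x,y=proj(c,[*box,z]).astype(int);r=9;k[y-r:y+r+1,x-r:x+r+1]=1;m*=k
    n,l,s,ce=cv2.connectedComponentsWithStats(m)
    if n<2: return None
    i=1+np.argmax(s[1:,4]);return ce[i]
p=[cen(cs[n],0,6,.058,stand(-.062,.04)) for n in('scene','side')]
X,e=two(cs['scene'],p[0],cs['side'],p[1]);print('knob',p,X,e,'expected',stand(-.062,.04))
g=[cen(cs[n],45,80,.069,stand(.05,-.08)) for n in('scene','side')];print(g)
for n,q in zip(cs,g):
    if q is not None: print('green',onz(cs[n],q,.069),'exp',stand(.05,-.08))
f=lambda n,a,b,c,d:cv2.resize(cs[n]['color'][a:b,c:d,::-1],(390,300),interpolation=2)
cv2.imwrite('pics/f.png',np.hstack([f('scene',160,245,185,295),f('side',165,258,180,300)]))
E
```

```text
t: 11.65
eef_pos: [0.3956, -0.1124, 0.3044]
tool_rot: [-0.0, 0.988, -0.156, -0.001]
contact_force: [0.5, 1.0, -0.7]
gripper_width: 0.698
grasp_force: 0.0
knob [array([231.8833, 220.4167]), array([249.9412, 228.4824])] [ 0.5213 -0.0098  0.0528] 0.002039781257971253 expected [ 0.5177 -0.0054]
[array([263.375, 185.5  ]), array([247.4211, 181.4211])]
green [ 0.5894 -0.1583  0.069 ] exp [ 0.5882 -0.1536]
green [ 0.5887 -0.1555  0.069 ] exp [ 0.5882 -0.1536]
```

View pics/f.png

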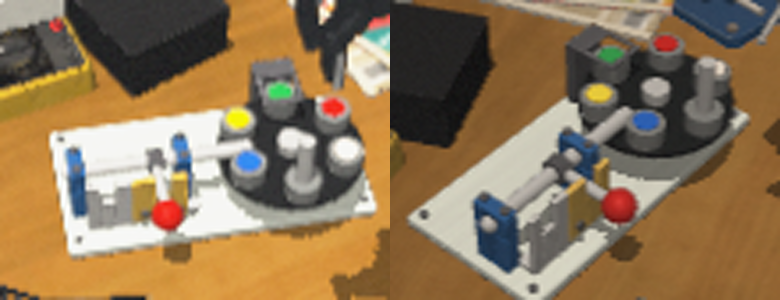

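The knob is as low as it was in the open notch (0.053 then 0.054, same bias). The handle sits in the brass notch, the bolt is between the bosses, and green shows in the window. I'm handing in.

```bash
python3 -c "
from station import bot
print(bot.hand_in())"
```

```text
the job is handed in; nothing more can be done
None
```

I turned the wheel until green showed in the window, slid the bolt in between two bosses and dropped the handle fully into the brass lock notch, then handed the job in at about 12 s; no verdict came back.

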